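# Gauge the plinth, then set the spray stop to its notch

### The job

Before spraying, the spray stop has to be set for the plinth that stands under the height gauge. Press the gauge head all the way down so that its sprung foot rests on that plinth and shows its thickness, and leave it down; then take the stop carriage by its upright grip and slide it along the rail until its ball drops into the notch for that thickness: counting from the rail end nearest the robot, where the carriage starts, the first notch is for the 30 mm plinth, the second for 42 mm, the third for 54 mm. Finish still gripping the carriage at rest in that notch, and do not shift any of the three plinths or the small alloy cup.

Things in the scene. Friction and masses are not known exactly. Their poses are not given: they have to be found in the camera images.
- gauge_head (a joint): travel of the gauge head down its column, in m: 0 at the top, 0.060 fully down on its stop collar; it starts at 0 to 0.012. Pushing it down takes about 5 to 10 N (friction about 7 N), and it stays where it is left, also with the foot pressing on a plinth.
- gauge_cap (a point): centre of the flat top of the black round cap (42 mm across) on the gauge head, straight above the sprung foot; press here from above. Height about 208 mm with the head at the top, 148 mm fully down. The axes are the gauge's: the square column (22 mm wide, top at 190 mm) stands 62 mm from this point along +x. A grey base plate (70 mm wide, from 34 to 100 mm along +x) stands on the table; the plinth stands directly on the table.
- gauge_foot (a joint): how far the sprung foot has been pushed up into the head, in m: 0 hanging free, at most 0.045. With the head fully down the free foot is 20 mm above the table, so the plinth's thickness is 0.020 + this value (0.010, 0.022 or 0.034 for the three plinths). The spring gives 1.5 N plus 100 N/m. A small steel pointer on the front of the sleeve shows the same against three marks, low to high.
- gauge_foot_tip (a point): centre of the underside of the gauge's sprung foot, a steel disc 28 mm across; z is its height above the table.
- plinth_thin: wooden plinth 50 x 50 mm, 30 mm thick, its top 6 mm stepped in to 42 x 42 mm; origin at the centre of its underside. One of the three plinths stands under the gauge foot, the other two wait on the table between the gauge and the robot.
- plinth_medium: wooden plinth 50 x 50 mm, 42 mm thick, stepped likewise; origin at the centre of its underside
- plinth_thick: wooden plinth 50 x 50 mm, 54 mm thick, stepped likewise; origin at the centre of its underside
- stop_rail: fixed aluminium rail 230 mm long on a dark base strip 260 mm long and 52 mm wide, end blocks 38 mm high; origin at the middle of its underside, x along the rail away from the robot. Top of the rail at 26 mm. The three notches are 10 mm wide grooves across its top at x = -30, +10 and +50 mm in this frame.
- stop_slide (a joint): travel of the stop carriage along the rail's +x, in m: 0 at the end nearest the robot, 0.150 at the far end; it starts at 0 to 0.022. The ball sits in the first notch at 0.045, the second at 0.085, the third at 0.125. Sliding takes about 1 N, leaving a notch about 5 to 8 N. Within about 3 mm of a notch the sprung ball draws a released carriage to the notch's centre.
- stop_grip (a point): middle of the upright black grip on the stop carriage, 80 mm above the table; axes as the rail's. The grip is a block 40 mm long along the rail (x) and 14 mm thick across it (y), from 50 to 96 mm above the table; the grey carriage below is 50 mm long and 46 mm wide, with a dark line on each side at its middle where the ball is. At travel 0 it is at x = -75 mm in the rail's frame.
- viscosity_cup: bystander: small alloy cup, 56 mm wide, 53 mm high, beyond and between gauge and rail; origin at the centre of its underside
Mind the look-alikes: they are no part of the job. Leave any purple look-alike of the plinth_medium alone.

How it is judged:
By the outcome, as a careful person would: the job done as asked, in the order asked, and still so for the second after the job is handed in, while the arm keeps its last pose, push and grip.
It also fails if it takes over 48 s, if anything falls off the work surface, if the arm or the gripper's body presses on something with over 40 N, if the wrist force passes 120 N, or if a joint passes its speed limit or range.

### The arm

A 6-joint arm with a two-finger parallel gripper is mounted at the origin on a cart in front of the work surface, level with it; the furniture and walls round the work are solid. World frame = base frame: x ahead of the robot, y to its left, z up, the work surface at z = 0. Lengths are in mm, angles in rad, forces in N, time in s.
With the tool pointing down it reaches from about 350 to 975 mm from the base axis. Payload 7.1 kg.
Tool frame: the origin (TCP) lies at the centre of the arm's flange, where the gripper is bolted on; the fingertips stand 182 mm ahead of it and the grasp point (between the pads) lies 163 mm ahead of it; z points along the fingers, y is the line along which they close (so a half turn about z gives the same grasp; the last joint's range is limited). The gripper opens to 88 mm and grips with 3 to 60 N. Pads are 20 mm wide; open, the fingers measure 115 mm over their backs; the gripper's body (75 mm by 178 mm) begins 61 mm behind the grasp point.
Start: joints at [-1.127, 0.423, 1.63, -0, 1.089, -0.019], TCP at [279.049, -559.23, 404.675] pointing down, gripper open.
Joint ranges: [-3, 3], [-0.9, 2.11], [0.09, 2.58], [-1.31, 4.45], [0.11, 2.69], [-2.54, 2.54]. Speed limits (rad/s): [2.39, 2.39, 3.01, 3.14, 3.14, 3.14].

### API

Orientations are given as a rotation vector (axis times angle).
In Python, from workcell import readout, get_image, ctrl gives the robot as it stands.
- The arm moves only by the tool step_arm, never from a script. Its argument "targets" is a list that holds one entry, the list of rows, each a list of 7 numbers: the shift along the world's x, y, z as a fraction of full scale, then the turn, a rotation vector about the world's x, y, z as a fraction of full scale, then the opening, from 0 (shut) to 1 (fully open). In form: [[[dx, dy, dz, wx, wy, wz, claw], ...]]. A call has exactly 5 rows; each row shifts and turns the commanded pose from where the row before left it; what a row does not reach is not made up. Full scale, the value 1, is 0.05 m for a shift and 4 degrees for a turn. A row lasts 1/8 s, in which the tool goes at most 62.5 mm and 10.7 degrees, less where a joint would pass 70% of its speed; a pose out of reach is approached as far as the arm can. A call with a number of a shift or a turn outside -1 to 1 is refused whole. A call with a gripper value outside its range is refused whole. The fingers move at their own pace and stop on an object; the grip force is fixed at half the most. Time passes only in rows, so rows that do not move let the fingers close, or fill a call up. It gives the time, the measured TCP pose, the force, the opening and the grip force at its end, in the units of the state.
- readout.get_obs(): the state, without advancing time (a new reading comes with each control period).
- get_image(name): name is "side" or "top" or "wrist"; returns a dict with "pixels" (400x640x3 uint8, red, green, blue), "intrinsics" (3x3 intrinsics, pixels), "extrinsics" (4x4, takes a point from world to camera coordinates). Camera axes: x right, y down, z forward; pixel columns grow to the right and rows downward; lengths in mm; the calibration is good to about 2 mm. The wrist camera is an equidistant fisheye: a pixel r from the principal point sees the ray r / f radians off the axis. A picture is of the moment at which its call begins. There is no depth.
- ctrl.close_job(): hands the job in; it is judged then, once.
The state is a dict: "t": time; "qpos": joint angles; "qvel": joint speeds; "joint_torque": joint torques, N m; "ee_pos": TCP position; "orientation": TCP orientation; "ft_force": force on the tool from outside, world axes, zero at the start; "moment": the same for the moment, N m; "width": finger opening in mm; "grasp_force": force on a finger pad.
Only numpy, scipy, OpenCV 4.12 (cv2) and the standard library are available. Lean on these libraries where they do the work, as an engineer would, in place of code of your own. Each camera call takes 0.05 s, during which the arm holds its last target. There are 200 camera calls.

## Working session

There is one attempt and no reset: what is moved stays moved. The work goes in short steps, Python scripts to look and compute and a tool call to move; the robot and the scene stay as the last step left them, time stands still between calls to the robot, and variables do not carry over. Pictures are saved under pics/ and viewed, at most 10 in all, crops included, and the job is handed in when it is done.

Besides the shell and the picture viewer there is one more tool, called after "Call:" as name(argument=value, ...) on one line, values as JSON. step_arm: Moves the arm, as the interface text tells. Shift numbers are shares of 0.05 m and turn numbers shares of 4 degrees, none past 1 either way. Its arguments: {"type":"object","properties":{"targets":{"type":"array"}},"required":["targets"]}

```bash
mkdir -p pics
cat > h.py <<'E'
import numpy as np, cv2
from workcell import readout, get_image, ctrl
def shot(n,f=None):
    d=get_image(n); im=cv2.cvtColor(np.asarray(d["pixels"]),cv2.COLOR_RGB2BGR)
    if f: cv2.imwrite("pics/"+f,im)
    np.savez("cal_"+n,K=d["intrinsics"],E=d["extrinsics"],im=im)
    return im,np.array(d["intrinsics"]),np.array(d["extrinsics"])
def ray(K,E,u,v):
    d=np.linalg.inv(K)@[u,v,1]; R=E[:3,:3]; return -R.T@E[:3,3], R.T@d
def onz(K,E,u,v,z):
    c,d=ray(K,E,u,v); return c+d*(z-c[2])/d[2]
def proj(K,E,p):
    q=E[:3,:3]@np.array(p)+E[:3,3]; q=K@q; return q[:2]/q[2]
E
python3 - <<'E'
from h import *
for n in("top","side"):
    im,K,X=shot(n,n+"0.png"); print(n,K.round(1).tolist(),(-X[:3,:3].T@X[:3,3]).round(0))
a=cv2.imread("pics/top0.png")
E
```

```text
top [[414.8, 0.0, 323.1], [0.0, 414.8, 204.8], [0.0, 0.0, 1.0]] [422.  42. 990.]
side [[490.4, 0.0, 316.6], [0.0, 490.4, 195.1], [0.0, 0.0, 1.0]] [ 834. -569.  804.]
```

View pics/top0.png

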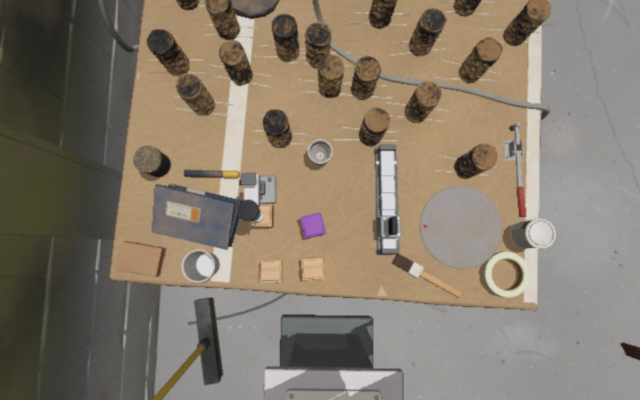

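View pics/side0.png

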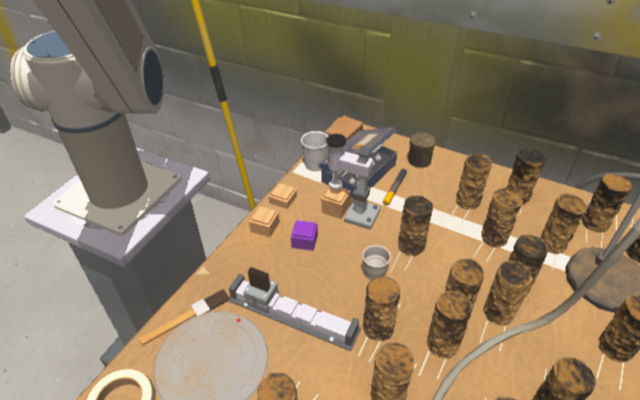

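Top: black cap at about (250,210), with the column at (262,187). The carriage's black grip is at (393,226) on the rail, which spans (387,145–252). The two spare plinths are at (271,271) and (312,268), and the purple decoy is at (312,225). Side: the cap is at about (337,145) and the grip at (259,280). I'll enlarge both areas next.

Run:
```python
import cv2,numpy as np
t=cv2.imread("pics/top0.png");s=cv2.imread("pics/side0.png")
def c(im,x,y,w,h,W,H): return cv2.resize(im[y:y+h,x:x+w],(W,H),interpolation=cv2.INTER_CUBIC)
a=np.vstack([np.hstack([c(t,215,160,80,60,400,300),c(s,310,120,80,60,400,300)])
,np.hstack([c(t,360,200,80,60,400,300),c(s,220,260,80,60,400,300)])])
cv2.imwrite("pics/c1.png",a)
```

```text
(no output)
```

View pics/c1.png

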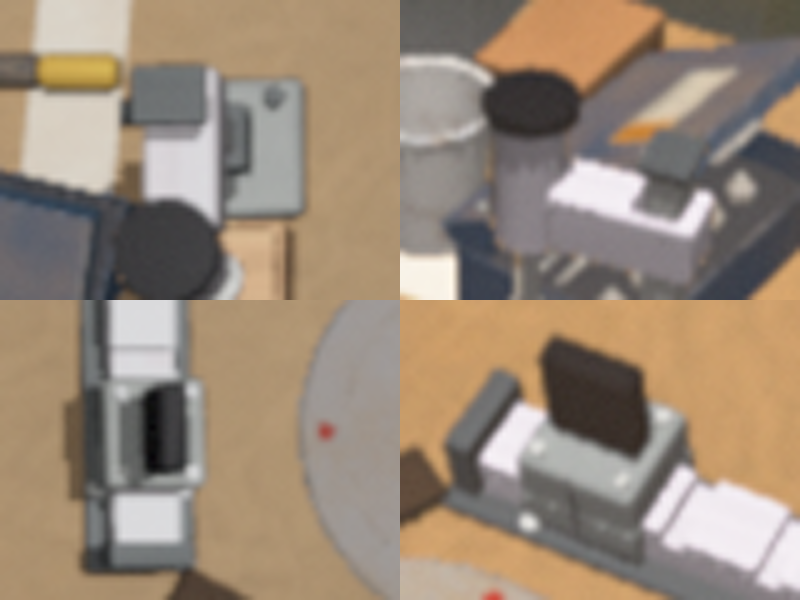

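Run:
```python
from h import *
T=np.load("cal_top.npz");S=np.load("cal_side.npz")
def tri(a,b):
    A=[];B=[]
    for c,p in((T,a),(S,b)):
        o,d=ray(c["K"],c["E"],*p); d/=np.linalg.norm(d); M=np.eye(3)-np.outer(d,d); A.append(M);B.append(M@o)
    x=np.linalg.solve(sum(A),sum(B)); return x.round(1),[ (proj(c["K"],c["E"],x)-p).round(1) for c,p in((T,a),(S,b))]
print("cap",tri((248.6,210),(336.4,139.5)), [onz(T["K"],T["E"],248.6,210,z).round(0) for z in(196,208)])
print("grip top mid",[onz(T["K"],T["E"],395.3,225.8,96).round(0)])
for u,v in((549,341),(641,373),(648,378)): print("sidegrip",onz(S["K"],S["E"],(u-400)/5+220,(v-300)/5+260,96).round(1))
im=T["im"]
# white rail tops: contour
g=cv2.cvtColor(im,cv2.COLOR_BGR2HSV); m=((g[...,2]>190)&(g[...,1]<30)).astype(np.uint8); m[:, :370]=0;m[:,410:]=0;m[:140]=0;m[256:]=0
ys,xs=np.nonzero(m)
for y in range(148,250,6):
    r=xs[ys==y]
    if len(r): print(y,r.min(),r.max(),onz(T["K"],T["E"],r.mean(),y,26).round(0)[:2])
for n,(u,v) in dict(far=(386.5,145),near=(388,253)).items(): print(n,onz(T["K"],T["E"],u,v,38).round(0),onz(T["K"],T["E"],u,v,0).round(0))
for u,v in((265,203),(228,181),(255,239),(232,246)): print(onz(T["K"],T["E"],u,v,60).round(0))
print(onz(T["K"],T["E"],205,267,0), onz(T["K"],T["E"],319,152,53))
print(onz(T["K"],T["E"],240,176,200))
```

```text
cap (array([497.7, 174.6, 198.9]), [array([-0.5, -0.8]), array([-0.8,  0.2])]) [array([496., 174., 196.]), array([495., 172., 208.])]
grip top mid [array([ 478., -127.,   96.])]
sidegrip [ 463.7 -122.1   96. ]
sidegrip [ 501.5 -120.    96. ]
sidegrip [ 504.9 -120.9   96. ]
154 382 393 [ 653. -121.]
160 382 393 [ 638. -121.]
166 382 393 [ 624. -121.]
172 382 393 [ 609. -121.]
178 382 393 [ 595. -121.]
184 382 394 [ 581. -123.]
190 382 394 [ 566. -123.]
196 382 393 [ 552. -122.]
202 383 394 [ 538. -124.]
208 383 394 [ 524. -124.]
214 383 394 [ 510. -124.]
244 383 395 [ 440. -125.]
far [ 671. -117.   38.] [ 681. -123.    0.]
near [ 419. -121.   38.] [ 419. -128.    0.]
[526. 161.  60.]
[574. 246.  60.]
[444. 180.  60.]
[428. 230.  60.]
[377.91997902 303.62074718   0.        ] [647.30762794  41.44128345  53.        ]
[561.34689398 192.50696444 200.        ]
```

Run:
```python
from h import *
from scipy.spatial.transform import Rotation as R
o=readout.get_obs(); print(o["ee_pos"],o["orientation"],R.from_rotvec(o["orientation"]).as_matrix().round(3),o["t"],o["width"])
```

```text
[ 278.94479017 -559.0058408   403.95637358] [-3.05645833e+00 -7.20214688e-01  4.64677257e-04] [[ 0.895  0.446 -0.001]
 [ 0.446 -0.895  0.001]
 [ 0.    -0.001 -1.   ]] 0.1 88.13924831859781
```

Call:
step_arm(targets=[[[0.2,0.9,0.1,0,0,0,0],[0.3,0.9,0.1,0,0,0,0],[0.3,0.9,0.1,0,0,0,0],[0.3,0.9,0.1,0,0,0,0],[0.3,0.9,0,0,0,0,0]]])

```text
t: 0.72
ee_pos: [349.3, -332.8, 424.9]
orientation: [3.058, 0.72, 0.0]
ft_force: [0.8, 0.5, 0.1]
width: 41.2
grasp_force: 0.0
```

Call:
step_arm(targets=[[[0.3,1,0,0,0,-0.6,0],[0.3,1,0,0,0,-0.6,0],[0.3,1,0,0,0,-0.6,0],[0.3,1,0,0,0,-0.6,0],[0.3,1,0,0,0,-0.6,0]]])

```text
t: 1.35
ee_pos: [424.1, -82.6, 424.7]
orientation: [3.117, 0.395, 0.0]
ft_force: [0.3, -0.5, 0.4]
width: 0.4
grasp_force: 0.0
```

Call:
step_arm(targets=[[[0.3,1,0,0,0,-0.7,0],[0.3,1,0,0,0,-0.7,0],[0.3,1,0,0,0,-0.7,0],[0.3,0.8,0,0,0,-0.7,0],[0.2,0.5,0,0,0,-0.5,0]]])

```text
t: 1.98
ee_pos: [494.3, 132.7, 424.4]
orientation: [-3.141, -0.037, 0.001]
ft_force: [-0.4, -0.7, 0.2]
width: 0.5
grasp_force: 0.0
```

Call:
step_arm(targets=[[[0.05,0.5,0,0,0,0,0],[0,0.3,-0.1,0,0,0,0],[0,0,-0.3,0,0,0,0],[0,0,-0.2,0,0,0,0],[0,0,0,0,0,0,0]]])

```text
t: 2.6
ee_pos: [496.1, 169.9, 393.3]
orientation: [3.14, 0.035, -0.004]
ft_force: [0.1, 0.2, -0.3]
width: 0.2
grasp_force: 0.0
```

Run:
```python
from h import *
t,_,_=shot("top");s,K,X=shot("side");w,_,_=shot("wrist")
a=cv2.resize(s[70:220,270:420],(400,400),interpolation=3)
b=cv2.resize(w,(400,250))
b=cv2.copyMakeBorder(b,0,150,0,0,0)
cv2.imwrite("pics/c2.png",np.hstack([a,b])); print(readout.get_obs()["ee_pos"])
```

```text
[496.72599513 170.29604818 394.85252237]
```

View pics/c2.png

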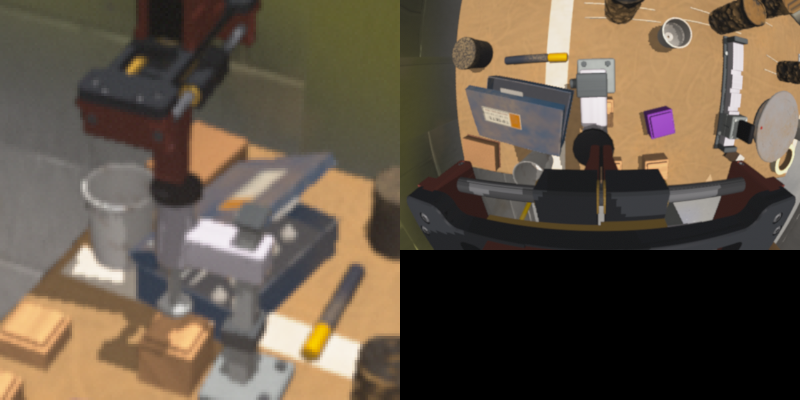

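Side crop: the closed fingertips stand just over the black cap, with the foot above the near plinth. Wrist: the fingertip is at the cap (593,145). I'll check the lid's height against the gripper body before pressing.

Run:
```python
from h import *
T=np.load("cal_top.npz");S=np.load("cal_side.npz")
for p in((160,186),(153,222),(240,197),(232,246)):
    for z in(0,50,100,150,200):
        x=onz(T["K"],T["E"],*p,z); print(p,z,x.round(0)[:2],proj(S["K"],S["E"],x).round(0))
```

```text
(160, 186) 0 [568. 421.] [399. 157.]
(160, 186) 50 [561. 402.] [395. 145.]
(160, 186) 100 [553. 383.] [392. 132.]
(160, 186) 150 [546. 363.] [388. 118.]
(160, 186) 200 [539. 344.] [384. 103.]
(153, 222) 0 [481. 432.] [369. 146.]
(153, 222) 50 [478. 412.] [367. 134.]
(153, 222) 100 [475. 393.] [364. 122.]
(153, 222) 150 [472. 373.] [360. 109.]
(153, 222) 200 [469. 353.] [357.  94.]
(240, 197) 0 [546. 228.] [362. 200.]
(240, 197) 50 [539. 219.] [359. 186.]
(240, 197) 100 [533. 210.] [356. 171.]
(240, 197) 150 [527. 200.] [353. 155.]
(240, 197) 200 [521. 191.] [349. 138.]
(232, 246) 0 [428. 242.] [321. 183.]
(232, 246) 50 [428. 232.] [318. 169.]
(232, 246) 100 [428. 222.] [316. 155.]
(232, 246) 150 [427. 212.] [314. 140.]
(232, 246) 200 [427. 202.] [311. 124.]
```

Call:
step_arm(targets=[[[0,0.06,-0.1,0,0,0,0],[0,0,-0.1,0,0,0,0],[0,0,-0.1,0,0,0,0],[0,0,0,0,0,0,0],[0,0,0,0,0,0,0]]])

```text
t: 3.38
ee_pos: [496.5, 173.7, 379.5]
orientation: [3.141, 0.036, -0.0]
ft_force: [0.7, -0.2, -0.5]
width: 0.2
grasp_force: 0.0
```

Call:
step_arm(targets=[[[0,0,-0.15,0,0,0,0],[0,0,-0.15,0,0,0,0],[0,0,-0.15,0,0,0,0],[0,0,-0.15,0,0,0,0],[0,0,-0.15,0,0,0,0]]])

```text
t: 4.0
ee_pos: [496.7, 173.8, 342.7]
orientation: [-3.141, -0.036, -0.001]
ft_force: [-2.3, -1.3, 9.5]
width: 0.6
grasp_force: 4.9
```

Call:
step_arm(targets=[[[0,0,-0.12,0,0,0,0],[0,0,-0.08,0,0,0,0],[0,0,-0.06,0,0,0,0],[0,0,-0.04,0,0,0,0],[0,0,0,0,0,0,0]]])

```text
t: 4.62
ee_pos: [496.8, 173.8, 330.0]
orientation: [-3.141, -0.036, -0.002]
ft_force: [-9.3, -3.6, 32.5]
width: 0.0
grasp_force: 15.9
```

Call:
step_arm(targets=[[[0,0,0.2,0,0,0,0],[0,0,0.6,0,0,0,0],[0,0,0.8,0,0,0,0],[0,-0.4,0.3,0,0,0,0.3],[-0.1,-1,0,0,0,0,1]]])

```text
t: 5.25
ee_pos: [491.8, 103.2, 422.9]
orientation: [-3.141, -0.04, -0.004]
ft_force: [-0.0, 0.3, -0.6]
width: 17.3
grasp_force: 0.0
```

Call:
step_arm(targets=[[[-0.1,-1,0,0,0,0,1],[-0.1,-1,0,0,0,0,1],[0,-1,0,0,0,0,1],[0,-1,0,0,0,0,1],[0,-0.5,0,0,0,0,1]]])

```text
t: 5.88
ee_pos: [480.4, -124.3, 421.1]
orientation: [3.141, 0.032, -0.002]
ft_force: [-1.2, 0.8, 0.5]
width: 67.2
grasp_force: 0.0
```

Run:
```python
from h import *
s,K,X=shot("side","side3.png");w,_,_=shot("wrist","wrist3.png");t,_,_=shot("top","top3.png")
def c(im,x,y,w,h,W=400,H=300): return cv2.resize(im[y:y+h,x:x+w],(W,H),interpolation=3)
cv2.imwrite("pics/c3.png",np.vstack([np.hstack([c(s,310,120,80,60),c(t,215,160,80,60)]),np.hstack([c(w,0,0,640,400),c(s,220,220,120,90)])])); o=readout.get_obs();print(o["ee_pos"],o["width"],o["orientation"])
```

```text
[ 480.7229874  -122.78560002  421.21394225] 79.12704754828101 [-3.14103024e+00 -3.13277521e-02  2.44157071e-03]
```

View pics/c3.png

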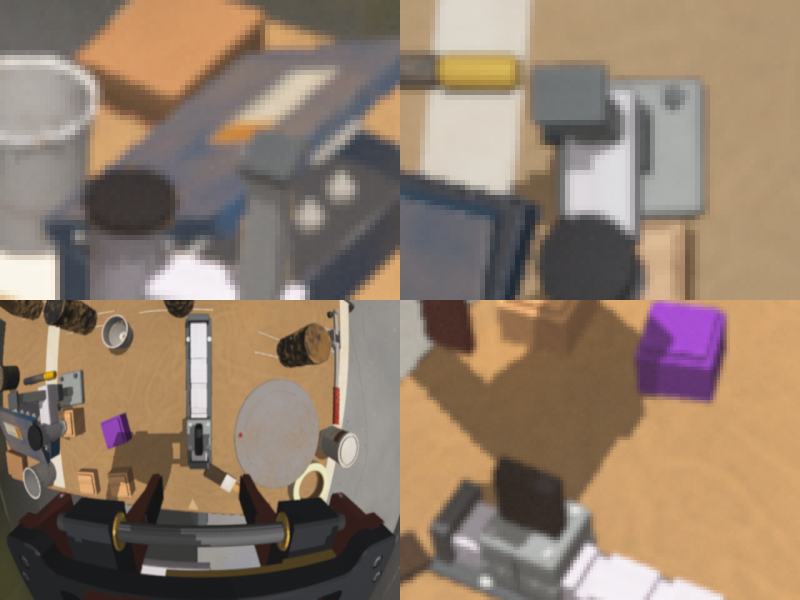

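Wrist: the carriage grip is at about (198,437) of the crop, in line with the jaw centre. The cap is now lower, at about (336,159) in side and (252.6,213.5) in top. Next I'll measure head height and plinth thickness.

Run:
```python
from h import *
T=np.load("cal_top.npz");S=np.load("cal_side.npz")
def tri(a,b):
    A=[];B=[]
    for c,p in((T,a),(S,b)):
        o,d=ray(c["K"],c["E"],*p); d/=np.linalg.norm(d); M=np.eye(3)-np.outer(d,d); A.append(M);B.append(M@o)
    return np.linalg.solve(sum(A),sum(B)).round(1)
print("cap",tri((252.6,213.5),(336.3,159.2)))
s=cv2.imread("pics/side3.png"); s0=cv2.imread("pics/side0.png");t=cv2.imread("pics/top3.png");t0=cv2.imread("pics/top0.png");w=cv2.imread("pics/wrist3.png")
def c(im,x,y,w,h,W=400,H=300): return cv2.resize(im[y:y+h,x:x+w],(W,H),interpolation=3)
cv2.imwrite("pics/c4.png",np.vstack([np.hstack([c(s0,240,170,64,72,266,300),c(s,314,162,64,72,266,300),c(w,40,110,115,130,266,300)]),np.hstack([c(t,240,195,64,48),c(t,240,195+55,96,36,398,150).repeat(2,axis=0)])]))
```

```text
cap [496.6 175.6 145.7]
```

View pics/c4.png

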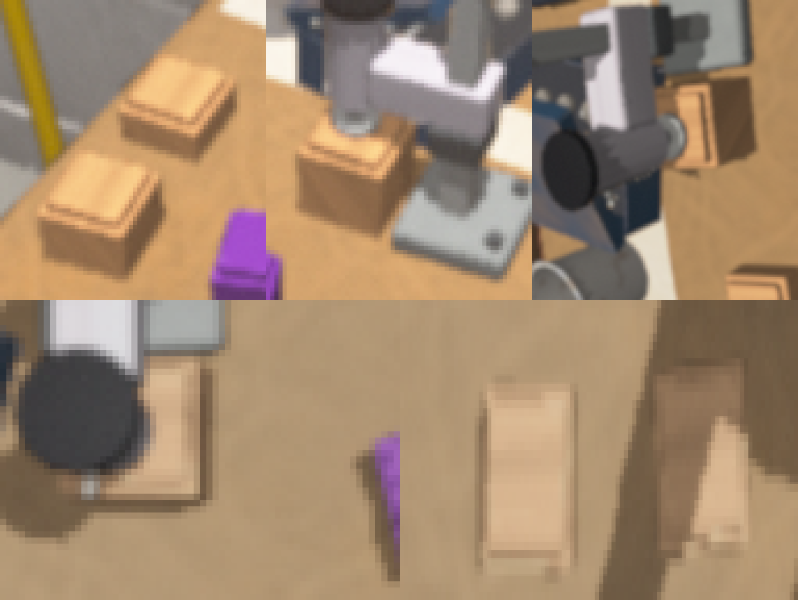

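Run:
```python
from h import *
S=np.load("cal_side.npz");K,X=S["K"],S["E"];k=266/64
for n,b,l,o in(("A",(197,160),(197,141),(240,170)),("B",(122,277),(124,244),(240,170)),("gauge",(379-266,237),(382-266,183),(314,162))):
    bp=np.array(b)/k+o; lp=np.array(l)/k+o; p=onz(K,X,*bp,0)
    print(n,p.round(0),"seen ledge",lp.round(1),[(z,proj(K,X,p+[0,0,z]).round(1).tolist()) for z in(24,36,48)])
# grip in wrist image: equidistant
W=np.load("cal_wrist.npz");K,X=W["K"],W["E"];im=W["im"]
def wray(u,v):
    x=np.array([u-K[0,2],v-K[1,2]]);r=np.hypot(*x);th=r/K[0,0];d=np.array([*(x/r*np.sin(th)),np.cos(th)]);R=X[:3,:3];return -R.T@X[:3,3],R.T@d
def woz(u,v,z):
    c,d=wray(u,v);return (c+d*(z-c[2])/d[2]).round(1)
g=cv2.cvtColor(im,cv2.COLOR_BGR2GRAY)[190:275,285:350]
cv2.imwrite("pics/c5.png",cv2.resize(im[190:275,285:350],(455,595),interpolation=3))
n,l,st,c=cv2.connectedComponentsWithStats((g<60).astype(np.uint8))
for i in range(1,n):
    if st[i][4]>30: print(st[i]+[285,190,0,0,0],c[i]+[285,190],woz(*(c[i]+[285,190]),90))
```

```text
A [398. 127.   0.] seen ledge [287.4 203.9] [(24, [286.8, 201.1]), (36, [286.5, 197.3]), (48, [286.2, 193.4])]
B [405.  32.  -0.] seen ledge [269.8 228.7] [(24, [268.5, 229.2]), (36, [268.0, 225.4]), (48, [267.6, 221.5])]
gauge [526. 150.   0.] seen ledge [341.9 206. ] [(24, [341.4, 211.6]), (36, [341.5, 207.8]), (48, [341.6, 203.9])]
[311 190  14  17 211] [317.83412322 197.61611374] [ 471.  -122.9   90. ]
[301 204  33  29 248] [315.89516129 217.9516129 ] [ 448.5 -121.2   90. ]
```

View pics/c5.png

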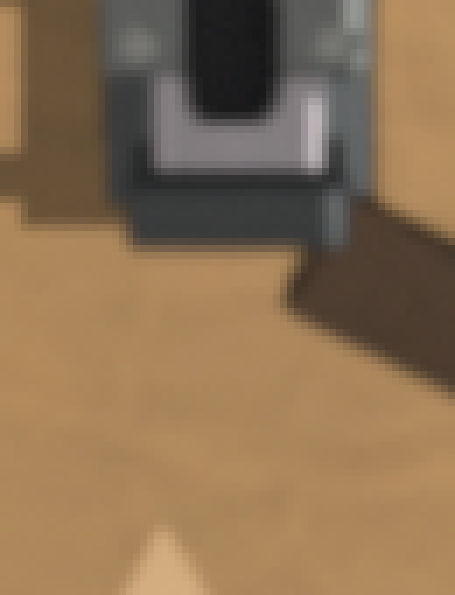

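Run:
```python
from h import *
S=np.load("cal_side.npz");K,X=S["K"],S["E"];k=266/64
s=S["im"]
d=np.array([834-497,-569-174]);d=d/np.hypot(*d)
print("seen lowest foot edge approx",np.array((355-266,137))/k+[314,162])
for z in(30,42,54):
    print(z,"near foot edge",proj(K,X,[497+14*d[0],174+14*d[1],z]).round(1),"collar/cap",proj(K,X,[497,174,148]).round(1))
# column profile through foot
g=s[185:206,330:341].astype(int)
for r in range(21): print(185+r,[tuple(g[r,c]) for c in(3,5,7)])
# grip pos
im,K,X=shot("wrist")
def woz(u,v,z):
    x=np.array([u-K[0,2],v-K[1,2]]);r=np.hypot(*x);th=r/K[0,0];q=np.array([*(x/r*np.sin(th)),np.cos(th)]);R=X[:3,:3];c=-R.T@X[:3,3];q=R.T@q;return (c+q*(z-c[2])/q[2]).round(1)
g=cv2.cvtColor(im,cv2.COLOR_BGR2GRAY)[165:212,300:335]
n,l,st,c=cv2.connectedComponentsWithStats((g<50).astype(np.uint8))
for i in range(1,n):
    if st[i][4]>30:
        x,y,w,h,a=st[i]+[300,165,0,0,0]; print(x,y,w,h,a,[woz(*p,z) for p,z in(((x+w/2,y),96),((x+w/2,y+h),96),((x+w/2,y+h),50))])
o=readout.get_obs();print(o["ee_pos"])
```

```text
seen lowest foot edge approx [335.41353383 194.96240602]
30 near foot edge [334.2 203.5] collar/cap [334.9 159.1]
42 near foot edge [334.3 199.7] collar/cap [334.9 159.1]
54 near foot edge [334.3 195.8] collar/cap [334.9 159.1]
185 [(np.int64(137), np.int64(134), np.int64(141)), (np.int64(138), np.int64(134), np.int64(142)), (np.int64(135), np.int64(130), np.int64(137))]
186 [(np.int64(137), np.int64(133), np.int64(142)), (np.int64(139), np.int64(134), np.int64(143)), (np.int64(134), np.int64(130), np.int64(138))]
187 [(np.int64(137), np.int64(133), np.int64(142)), (np.int64(136), np.int64(133), np.int64(140)), (np.int64(138), np.int64(134), np.int64(141))]
188 [(np.int64(126), np.int64(124), np.int64(132)), (np.int64(125), np.int64(122), np.int64(131)), (np.int64(131), np.int64(129), np.int64(137))]
189 [(np.int64(115), np.int64(117), np.int64(122)), (np.int64(105), np.int64(107), np.int64(112)), (np.int64(118), np.int64(119), np.int64(124))]
190 [(np.int64(121), np.int64(124), np.int64(127)), (np.int64(107), np.int64(112), np.int64(116)), (np.int64(124), np.int64(127), np.int64(131
[... 1643 characters left out ...]
p.int64(201)), (np.int64(106), np.int64(156), np.int64(212)), (np.int64(113), np.int64(166), np.int64(226))]
203 [(np.int64(77), np.int64(112), np.int64(152)), (np.int64(89), np.int64(128), np.int64(174)), (np.int64(111), np.int64(162), np.int64(221))]
204 [(np.int64(72), np.int64(102), np.int64(137)), (np.int64(73), np.int64(105), np.int64(141)), (np.int64(86), np.int64(123), np.int64(166))]
205 [(np.int64(73), np.int64(104), np.int64(139)), (np.int64(72), np.int64(103), np.int64(137)), (np.int64(73), np.int64(104), np.int64(139))]
315 166 13 41 421 [array([ 505.6, -122.8,   96. ]), array([ 462.7, -123.6,   96. ]), array([ 448.4, -123.9,   50. ])]
[ 480.85180544 -121.88564901  421.32916297]
```

The foot edge seen at row 194–195 matches 54 mm (predicted 195.8, against 199.7 for 42 mm), and the gauge plinth is also the tallest of the three. So it is the third notch, at travel 0.125. The grip centre is about (484,-123).

Call:
step_arm(targets=[[[0.05,-0.03,-0.6,0,0,0,1],[0,0,-0.9,0,0,0,1],[0,0,-0.9,0,0,0,1],[0,0,-0.7,0,0,0,1],[0,0,-0.45,0,0,0,1]]])

```text
t: 6.7
ee_pos: [483.3, -121.5, 242.7]
orientation: [-3.14, -0.039, 0.004]
ft_force: [0.5, 0.2, 0.5]
width: 87.9
grasp_force: 0.0
```

Call:
step_arm(targets=[[[0,0,0,0,0,0,1],[0,0,0,0,0,0,0],[0,0,0,0,0,0,0],[0,0,0,0,0,0,0],[0,0,0,0,0,0,0]]])

```text
t: 7.32
ee_pos: [484.1, -122.8, 245.2]
orientation: [3.141, 0.036, 0.001]
ft_force: [-1.1, 0.9, -0.1]
width: 51.3
grasp_force: 0.0
```

Call:
step_arm(targets=[[[0,0,0,0,0,0,0],[0,0,0,0,0,0,0],[0,0,0,0,0,0,0],[0,0,0,0,0,0,0],[0,0,0,0,0,0,0]]])

```text
t: 7.95
ee_pos: [483.9, -122.1, 244.6]
orientation: [-3.14, -0.036, 0.001]
ft_force: [0.2, 5.5, 2.6]
width: 13.9
grasp_force: 30.0
```

Call:
step_arm(targets=[[[0.2,0,0,0,0,0,0],[0.3,0.01,0,0,0,0,0],[0.3,0.01,0,0,0,0,0],[0.3,0.01,0,0,0,0,0],[0.3,0.01,0,0,0,0,0]]])

```text
t: 8.57
ee_pos: [553.8, -120.3, 244.6]
orientation: [-3.141, -0.037, 0.004]
ft_force: [-2.2, 3.3, 2.5]
width: 14.1
grasp_force: 30.0
```

Call:
step_arm(targets=[[[0.3,0,0,0,0,0,0],[0.2,0.01,0,0,0,0,0],[0.2,0.0,0,0,0,0,0],[0,0,0,0,0,0,0],[0,0,0,0,0,0,0]]])

```text
t: 9.2
ee_pos: [589.7, -119.5, 244.6]
orientation: [-3.14, -0.036, -0.001]
ft_force: [2.3, 6.4, 0.9]
width: 14.2
grasp_force: 30.0
```

Run:
```python
from h import *
o=readout.get_obs();print(o["ee_pos"],o["ft_force"],o["t"])
s,K,X=shot("side","side5.png")
cv2.imwrite("pics/c6.png",cv2.resize(s[265:365,220:370],(800,533),interpolation=3))
for b in(549,):
  for x in(-30,10,50): print(x,[proj(K,X,[b+x,-123+0.019*x+sgn*12,26]).round(1).tolist() for sgn in(-1,1)])
  for e in (-130,-115,115,130): print(e,proj(K,X,[b+e,-123+.019*e-26,0]).round(1))
```

```text
[ 589.74167983 -119.45087565  244.64586733] [2.27944945 6.40335608 0.92803711] 9.2
-30 [[275.1, 307.1], [281.4, 297.4]]
10 [[294.1, 314.8], [300.2, 304.9]]
50 [[313.6, 322.7], [319.5, 312.6]]
-130 [227.6 301.9]
-115 [234.1 304.7]
115 [343.1 350.2]
130 [350.8 353.4]
```

View pics/c6.png

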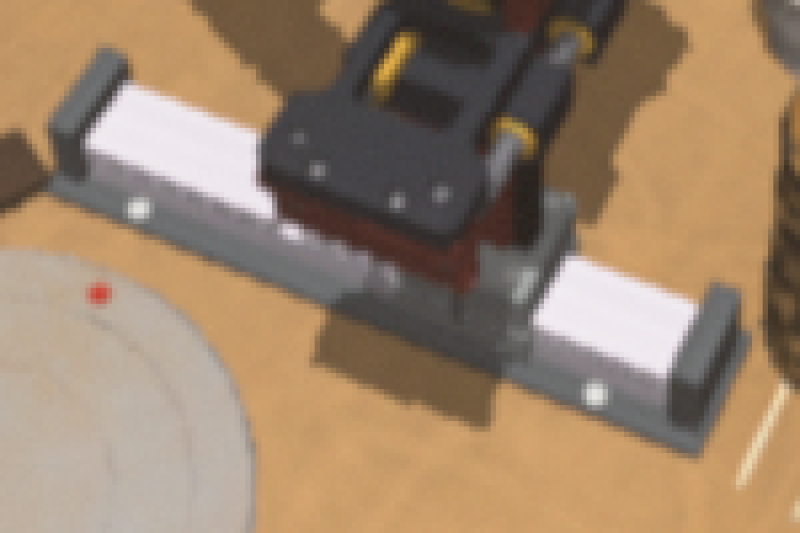

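Run:
```python
from h import *
S=np.load("cal_side.npz");K,X=S["K"],S["E"];k=800/150
f=lambda u,v,z:onz(K,X,u/k+220,v/k+265,z).round(1)
print(f(50,183,0),f(697,455,0),(f(50,183,0)+f(697,455,0))/2)
print("screws",f(138,209,6),f(595,394,6),(f(138,209,6)+f(595,394,6))/2)
print("line",f(458,300,38), f(458,318,30))
s0=cv2.imread("pics/side0.png");c=cv2.resize(s0[265:365,220:370],(800,533),interpolation=3)
cv2.imwrite("pics/c7.png",c)
```

```text
[ 418.6 -144.8    0. ] [ 676.4 -141.     0. ] [ 547.5 -142.9    0. ]
screws [ 456.8 -143.5    6. ] [ 637.3 -138.6    6. ] [ 547.05 -141.05    6.  ]
line [ 588.7 -144.1   38. ] [ 589.4 -145.9   30. ]
```

View pics/c7.png

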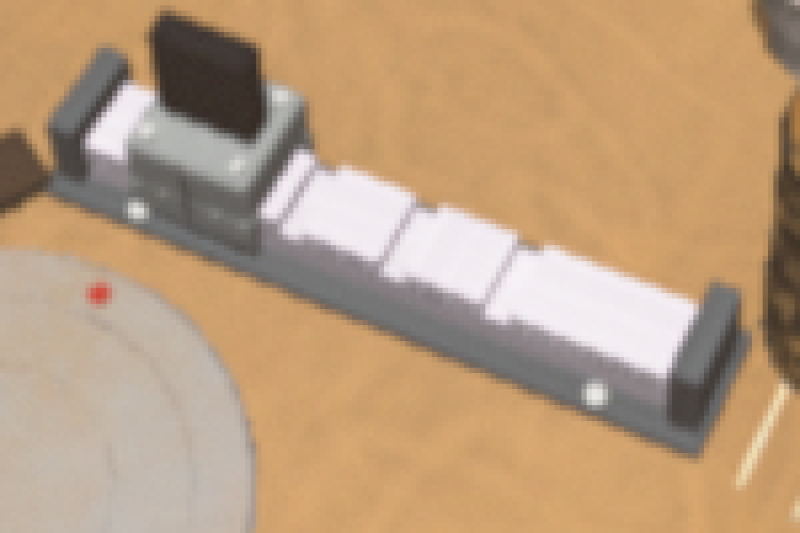

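Call:
step_arm(targets=[[[0.05,0,0,0,0,0,0],[0,0,0,0,0,0,0],[0,0,0,0,0,0,0],[0,0,0,0,0,0,0],[0,0,0,0,0,0,0]]])

```text
t: 9.88
ee_pos: [591.8, -119.4, 244.6]
orientation: [-3.14, -0.036, 0.0]
ft_force: [-0.1, 6.8, 2.4]
width: 13.6
grasp_force: 30.0
```

Call:
step_arm(targets=[[[0.02,0,0,0,0,0,0],[0.02,0,0,0,0,0,0],[0,0,0,0,0,0,0],[0,0,0,0,0,0,0],[0,0,0,0,0,0,0]]])

```text
t: 10.5
ee_pos: [593.6, -119.4, 244.6]
orientation: [-3.14, -0.036, 0.001]
ft_force: [-1.0, 6.5, 3.0]
width: 14.0
grasp_force: 30.0
```

Call:
step_arm(targets=[[[0.02,0,0,0,0,0,0],[0,0,0,0,0,0,0],[0,0,0,0,0,0,0],[0,0,0,0,0,0,0],[0,0,0,0,0,0,0]]])

```text
t: 11.12
ee_pos: [594.8, -119.3, 244.6]
orientation: [-3.14, -0.036, 0.0]
ft_force: [-0.4, 6.4, 2.2]
width: 13.6
grasp_force: 30.0
```

Call:
step_arm(targets=[[[0.02,0,0,0,0,0,0],[0,0,0,0,0,0,0],[0,0,0,0,0,0,0],[0,0,0,0,0,0,0],[0,0,0,0,0,0,0]]])

```text
t: 11.75
ee_pos: [595.9, -119.3, 244.7]
orientation: [-3.14, -0.036, -0.0]
ft_force: [1.4, 7.4, 2.1]
width: 13.8
grasp_force: 30.0
```

Call:
step_arm(targets=[[[0.02,0,0,0,0,0,0],[0,0,0,0,0,0,0],[0,0,0,0,0,0,0],[0,0,0,0,0,0,0],[0,0,0,0,0,0,0]]])

```text
t: 12.38
ee_pos: [597.1, -119.3, 244.6]
orientation: [-3.14, -0.036, -0.001]
ft_force: [2.2, 7.0, 0.2]
width: 14.0
grasp_force: 30.0
```

Call:
step_arm(targets=[[[0.02,0,0,0,0,0,0],[0,0,0,0,0,0,0],[0,0,0,0,0,0,0],[0,0,0,0,0,0,0],[0,0,0,0,0,0,0]]])

```text
t: 13.0
ee_pos: [598.2, -119.3, 244.7]
orientation: [-3.14, -0.036, -0.002]
ft_force: [3.0, 6.7, 1.4]
width: 13.7
grasp_force: 30.0
```

Call:
step_arm(targets=[[[0.02,0,0,0,0,0,0],[0,0,0,0,0,0,0],[0,0,0,0,0,0,0],[0,0,0,0,0,0,0],[0,0,0,0,0,0,0]]])

```text
t: 13.62
ee_pos: [598.9, -119.2, 244.6]
orientation: [-3.14, -0.036, -0.0]
ft_force: [1.0, 6.8, 1.7]
width: 13.8
grasp_force: 30.0
```

Call:
step_arm(targets=[[[0.02,0,0,0,0,0,0],[0,0,0,0,0,0,0],[0,0,0,0,0,0,0],[0,0,0,0,0,0,0],[0,0,0,0,0,0,0]]])

```text
t: 14.25
ee_pos: [599.7, -119.3, 244.6]
orientation: [-3.14, -0.036, 0.001]
ft_force: [-0.5, 7.4, 2.4]
width: 13.8
grasp_force: 30.0
```

Force passes from +3 N through zero at about 599.5 mm, so the ball is in the third notch. I'll release briefly so it can centre itself, then grip again.

Call:
step_arm(targets=[[[0,0,0,0,0,0,0.4],[0,0.02,0,0,0,0,0.4],[0,0,0,0,0,0,0.4],[0,0,0,0,0,0,0.4],[0,0,0,0,0,0,0.4]]])

```text
t: 14.88
ee_pos: [599.5, -119.3, 244.7]
orientation: [3.141, 0.036, 0.0]
ft_force: [-0.2, -0.6, -0.1]
width: 35.0
grasp_force: 0.0
```

Call:
step_arm(targets=[[[0,0,0,0,0,0,0],[0,0,0,0,0,0,0],[0,0,0,0,0,0,0],[0,0,0,0,0,0,0],[0,0,0,0,0,0,0]]])

```text
t: 15.5
ee_pos: [599.5, -119.0, 244.7]
orientation: [-3.141, -0.036, 0.0]
ft_force: [-0.1, 3.0, 0.3]
width: 13.8
grasp_force: 30.0
```

Call:
step_arm(targets=[[[0,0,0,0,0,0,0],[0,0,0,0,0,0,0],[0,0,0,0,0,0,0],[0,0,0,0,0,0,0],[0,0,0,0,0,0,0]]])

```text
t: 16.12
ee_pos: [599.5, -119.1, 244.7]
orientation: [-3.141, -0.036, 0.0]
ft_force: [0.6, 5.3, 0.8]
width: 13.9
grasp_force: 30.0
```

Run:
```python
from h import *
s,K,X=shot("side","side6.png");t,_,_=shot("top","top6.png")
def c(im,x,y,w,h,W=400,H=300): return cv2.resize(im[y:y+h,x:x+w],(W,H),interpolation=3)
cv2.imwrite("pics/c8.png",np.vstack([np.hstack([c(s,220,270,140,105),c(s,310,130,100,75)]),np.hstack([c(t,220,150,160,120),c(s,230,170,160,120)])]))
o=readout.get_obs();print(o["ee_pos"],o["ft_force"],o["width"],o["t"])
```

```text
[ 599.54744457 -119.06287748  244.6844919 ] [0.14194834 5.44315818 0.97256556] 13.804845364732993 16.225
```

View pics/c8.png

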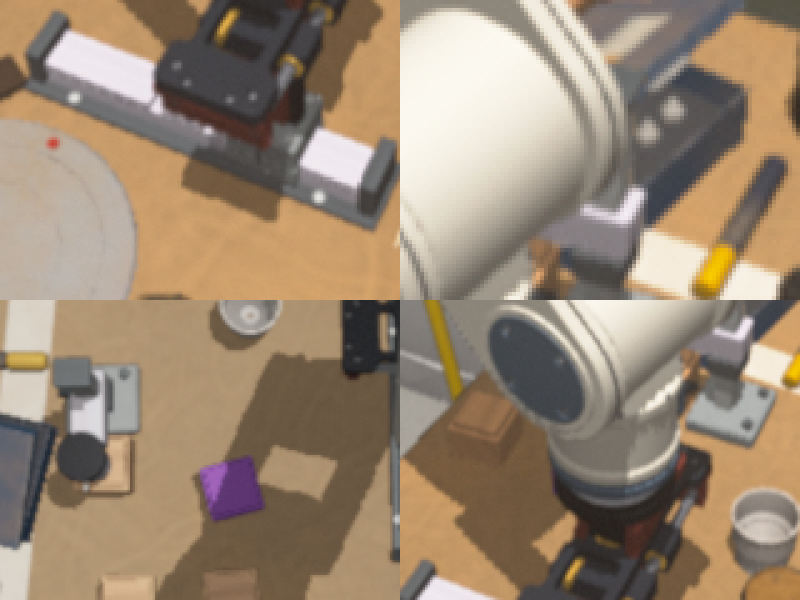

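The carriage sits about 52 mm past the rail's middle, which is the third notch, gripped and at rest. The gauge is down, and the plinths and cup are where they were.

```bash
python3 -c "
from workcell import ctrl
print(ctrl.close_job())"
```

```text
the job is handed in; nothing more can be done
None
```

The job is handed in: the gauge head is fully down on the 54 mm plinth, and the arm is still gripping the carriage at rest in the third notch; no plinth or cup looked shifted in the last pictures.

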